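# Gather the filled seed tins and crack the desiccator open

## Robot

A 6-joint arm with a two-finger parallel gripper is mounted at the origin on the work surface. World frame = base frame: x ahead of the robot, y to its left, z up, the work surface at z = 0. Lengths are in mm, angles in rad, forces in N, time in s.
With the tool pointing down it reaches from about 400 to 925 mm from the base axis. Payload 12.5 kg.
Tool frame: the origin (TCP) lies on the centre line of the jaws, within the pads' length; the fingertips stand 25 mm ahead of it and the grasp point (between the pads) lies 6 mm ahead of it (env.tip_extent is the distance from the TCP to the fingertips, in mm); x points along the fingers, z is the direction in which the jaws open and shut, and the axes are right-handed (so a half turn about x gives the same grasp; the last joint's range is limited). The gripper opens to 95 mm and grips with 3 to 60 N. Pads are 20 mm wide; open, the fingers measure 119 mm over their backs; the gripper's body (75 mm by 180 mm) begins 59 mm behind the grasp point.
Start: joints at [1.064, 0.491, 1.559, -0, 1.092, -0.106], TCP at [243.831, 575.491, 239.661] pointing down, gripper open.
Joint ranges: [-3.1, 3.1], [-0.84, 2.19], [0.05, 2.79], [-1.13, 4.28], [0.06, 2.93], [-2.69, 2.69]. Speed limits (rad/s): [2.22, 2.22, 2.79, 3.14, 3.14, 3.14].

## Interface

Orientations are given as [roll, pitch, yaw] about the fixed x, y, z axes, in that order (R = Rz(yaw) Ry(pitch) Rx(roll)).
In Python, from cell import env gives the robot as it stands.
- The arm moves only by the tool step_arm, never from a script. Its argument "rows" is a list of rows, each a list of 6 numbers: the shift along the tool's x, y, z in mm, then the turn, a rotation vector about the tool's x, y, z in rad. In form: [[x, y, z, wx, wy, wz], ...]. A call has 1 to 8 rows; each row shifts and turns the pose as measured when the row begins, along the tool's axes as they then stand; what a row does not reach is not made up. A row lasts 1/8 s, in which the tool goes at most 62.5 mm and 10.7 degrees, less where a joint would pass 70% of its speed; a pose out of reach is approached as far as the arm can. A call is refused whole if a number of a shift passes 62.5 or a number of a turn 0.188, either way. A call with a gripper value outside its range is refused whole. "grip" is the finger opening in mm, from 0 to 95.1, set as the call begins (left out, the last holds). The fingers move at their own pace and stop on an object; the grip force is fixed at half the most. Time passes only in rows, so rows that do not move let the fingers close. It gives the time, the measured TCP pose, the force and the opening at its end, in the units of the state.
- env.state(): the state, without advancing time (a new reading comes with each control period).
- env.read_camera(name): name is "side" or "top" or "wrist"; returns the picture (400x640x3 uint8, red, green, blue); there is no depth.
- env.get_calibration(name): a dict with "fx", "fy", "cx", "cy" (pixels), "D" ([k1, k2, p1, p2, k3] as OpenCV has them; the pictures are not rectified), "pose" (4x4, takes a point from camera to world coordinates); the wrist camera has in their place "hand_eye" (4x4, takes a point from camera to tool coordinates, whose origin is the TCP and whose axes are the tool frame's). Camera axes: x right, y down, z forward; pixel columns grow to the right and rows downward; lengths in mm; the calibration is good to about 2 mm. A picture is of the moment at which its call begins: read the wrist's pose just before it. get_calibration takes no time and is no camera call.
- env.job_done(): hands the job in, once; it reports no verdict.
The state is a dict: "t": time; "joints": joint angles; "qvel": joint speeds; "tau": joint torques, N m; "eef_pos": TCP position; "tcp_rot": TCP orientation; "ft_force": force on the tool from outside, world axes, zero at the start; "moment": the same for the moment, N m; "opening": opening from 0.0 (shut) to 1.0 (fully open).
Only numpy, scipy, OpenCV 4.12 (cv2) and the standard library are available. Lean on these libraries where they do the work, as an engineer would, in place of code of your own. Each camera call takes 0.05 s, during which the arm holds its last target.

## Task

Collect both seed tins from the seed counter's catch tray and set them upright in the blue carrier, without dropping them; keep the desiccator sealed until both are in, so that little dry air is lost. Then take the desiccator lid by its black handle, break it free of its sticking gasket without letting it fly up past about 12 cm, and hold it about 8 cm open at the front edge, so that I can slip the carrier in. Finish while still holding the lid there (it falls shut if let go); leave the carrier, jar, pen and forceps where they are.

Things in the scene. Friction and masses are not known exactly. Their poses are not given: they have to be found in the camera images.
- tin1: closed aluminium seed tin, an upright cylinder 46 mm in diameter and 36 mm tall, about 90 g, standing in the catch tray at the start. Origin: centre of its underside, z up its axis
- tin2: second seed tin, the same as tin1
- seed_counter: bench seed counter with catch tray, fixed. Origin: centre of the tray's underside. Open aluminium tray, 210 mm along own x, 260 mm along own y, floor and walls 4 mm, 22 mm high. White housing, 165 mm high, bowl on top to 200 mm, begins 109 mm from the origin to +x; its chute overhangs the tray beyond x = 55 mm, from 45 mm up. Tins stand along own y, 92 to 128 mm apart, each at least 25 mm clear
- carrier: blue open tray, loose, 300 g, 190 mm along its own x, 120 mm along its own y, 24 mm high, floor and walls 4 mm thick. Origin: centre of its underside. It takes both tins side by side along its x
- desiccator: desiccator box, fixed: clear walls on a grey plinth, 260 mm along its own x, 240 mm along its own y, rim 140 mm high (lid on top of that). Origin: centre of its underside. The handle side is its front, looking to its own -x; the lid's hinge axis runs along its y at the back, 136 mm from the origin to +x and 143 mm above the bench
- lid: hinged desiccator lid, 260 x 240 mm, white frame 16 mm thick, clear pane, 0.6 kg. Shut, its origin is 143 mm above the desiccator's, axes parallel; its top is 158 mm above the bench. The gasket sticks: 12 to 19 N upwards at the handle, peaking within 4 mm of lift there and gone after 10 mm; then only about 3.5 N of weight is left. It falls shut when released
- handle (a point): middle of the grip of the lid's black bow handle: round bar 13 mm thick, 110 mm long, parallel to the lid's y, centre 34 mm above the lid's top (27 mm free under it), 30 mm behind the front edge, 236 mm ahead of the hinge axis. Moves with the lid
- front_edge (a point): middle of the lower front edge of the lid, 266 mm from the hinge axis. It moves with the lid, and lies 142 mm above the bench when shut
- lid_hinge (a joint): opening angle of the lid in rad, 0 shut, growing as the front rises (turning about the desiccator's +y axis); 0.305 is about 80 mm at the front edge, 0.47 is about 120 mm
- jar: glass jar with a white cap, 64 mm in diameter, 85 mm tall, a bystander. Origin: centre of its underside
- pen: marker pen lying on the bench, 130 mm long and 13 mm thick, a bystander. Origin: its middle on the bench, x along it
- forceps: steel forceps lying on the bench, 130 mm long, 5 mm high, a bystander. Origin: near its middle on the bench, x along it
Things that resemble listed ones, but are neither listed nor needed, are in the scene too. Of the things shaped like the carrier, the blue one is meant.

How it is judged (in metres and radians):
On the way, in this order (a step that is already met when the one before it is completed fails the run):
1. both tins stand in the carrier, let go, with the desiccator still sealed (x of tin1 in the frame of carrier between -0.073 and 0.073 m and y of tin1 in the frame of carrier between -0.038 and 0.038 m and z of tin1 in the frame of carrier between 0 and 0.012 m and angle between each of tin1, tin2's own z axis and vertical below 0.15 rad and x of tin2 in the frame of carrier between -0.073 and 0.073 m and y of tin2 in the frame of carrier between -0.038 and 0.038 m and z of tin2 in the frame of carrier between 0 and 0.012 m and contact force between each of tin1, tin2 and the fingers below 0.1 N and value of joint lid_hinge below 0.03 rad), for 0.2 s.
2. the lid has broken free of its gasket, held by the fingers (value of joint lid_hinge above 0.06 rad and contact force between lid and the fingers above 1 N), for 0.1 s.
At the end, for the whole second after the job is handed in: the fingers hold the lid still, 61 to 99 mm open at the front edge (0.23 to 0.38 rad), with nothing else propping it; both tins stand upright on the floor of the carrier, which lies flat within 40 mm of where it was (value of joint lid_hinge between 0.23 and 0.38 rad and velocity of joint lid_hinge between -0.1 and 0.1 rad/s and contact force between lid and the fingers above 1 N and contact force between lid and tin1 below 0.3 N and contact force between lid and tin2 below 0.3 N and contact force between lid and carrier below 0.3 N and contact force between lid and jar below 0.3 N and contact force between lid and pen below 0.3 N and contact force between lid and forceps below 0.3 N and x of tin1 in the frame of carrier between -0.073 and 0.073 m and y of tin1 in the frame of carrier between -0.038 and 0.038 m and z of tin1 in the frame of carrier between 0 and 0.012 m and angle between each of tin1, tin2's own z axis and vertical below 0.15 rad and x of tin2 in the frame of carrier between -0.073 and 0.073 m and y of tin2 in the frame of carrier between -0.038 and 0.038 m and z of tin2 in the frame of carrier between 0 and 0.012 m and contact force between each of tin1, tin2 and the fingers below 0.1 N and angle between carrier's own z axis and vertical below 0.1 rad and height (world z) of carrier below 0.01 m and distance of carrier from where it was at the start of the episode below 0.04 m); the arm keeps its last pose, push and grip.
It fails at once if the lid is opened while a tin is not in the carrier (value of joint lid_hinge above 0.03 rad and not ((x of tin1 in the frame of carrier between -0.073 and 0.073 m and y of tin1 in the frame of carrier between -0.038 and 0.038 m and z of tin1 in the frame of carrier between 0 and 0.012 m and angle between tin1's own z axis and vertical below 0.15 rad) and (x of tin2 in the frame of carrier between -0.073 and 0.073 m and y of tin2 in the frame of carrier between -0.038 and 0.038 m and z of tin2 in the frame of carrier between 0 and 0.012 m and angle between tin2's own z axis and vertical below 0.15 rad))).
It fails at once if the lid flies open past about 12 cm (0.5 rad, 128 mm at the front edge) (value of joint lid_hinge above 0.5 rad).
It fails at once if a tin is dropped or thrown: faster than 0.8 m/s while no finger touches it ((linear speed of tin1 above 0.8 m/s and contact force between tin1 and the fingers below 0.05 N) or (linear speed of tin2 above 0.8 m/s and contact force between tin2 and the fingers below 0.05 N)).
It fails at once if the jar, the pen or the forceps are moved by more than 25 mm or the jar is tipped (distance of any of jar, pen, forceps from where it was at the start of the episode above 0.025 m or angle between jar's own z axis and vertical above 0.3 rad).
It also fails if it takes over 59 s, if anything falls off the work surface, if the arm or the gripper's body presses on something with over 40 N, if the wrist force passes 120 N, or if a joint passes its speed limit or range.

## Working session

There is one attempt and no reset: what is moved stays moved. The work goes in short steps, Python scripts to look and compute and a tool call to move; the robot and the scene stay as the last step left them, time stands still between calls to the robot, and variables do not carry over. Pictures are saved under pics/ and viewed, and the job is handed in when it is done.

Besides the shell and the picture viewer there is one more tool, called after "Call:" as name([rows], argument=value, ...), one row to a line, values as JSON. step_arm: Moves the arm, as the interface text tells. Its arguments: {"type":"object","properties":{"rows":{"type":"array","items":{"type":"array","items":{"type":"number"}}},"grip":{"type":"number"}},"required":["rows"]}

```bash
ls; mkdir -p pics; cat > h.py <<'E'
import numpy as np,cv2
from cell import env
def cap(n,f):
    im=env.read_camera(n); cv2.imwrite('pics/'+f,cv2.cvtColor(im,cv2.COLOR_RGB2BGR)); return im
E
python3 - <<'E'
from h import *
print(env.state())
cap('top','t0.png');cap('side','s0.png')
for n in('top','side','wrist'):
    c=env.get_calibration(n);print(n,{k:np.round(v,4).tolist() for k,v in c.items()})
E
```

```text
pics
{'t': 0.0, 'joints': array([ 1.06437707e+00,  4.91577093e-01,  1.55944661e+00,  4.85346654e-05,
        1.09168171e+00, -1.05650769e-01]), 'qvel': array([ 0.000976  ,  0.00053615, -0.00043141,  0.00027241,  0.00102766,
       -0.00078401]), 'tau': array([ 4.98830577e-04, -6.12638783e+01, -2.58183324e+01,  6.93114032e-02,
        4.81494970e-02, -7.32671924e-05]), 'eef_pos': array([243.72548312, 575.29312594, 239.05181268]), 'tcp_rot': array([ 2.99727835,  1.56968273, -2.11590152]), 'ft_force': array([ 0.18558864,  0.01055257, -0.78949246]), 'moment': array([ 0.11211476,  0.01641274, -0.01772286]), 'opening': 0.9999647280361724}
top {'fx': 426.0346, 'fy': 426.0346, 'cx': 317.6162, 'cy': 202.7897, 'D': [0.0097, 0.0, 0.0, 0.0, 0.0], 'pose': [[-0.022, -0.9855, 0.1681, 354.0426], [-0.9993, 0.0164, -0.0345, -28.8465], [0.0313, -0.1687, -0.9852, 1172.4255], [0.0, 0.0, 0.0, 1.0]]}
side {'fx': 363.9537, 'fy': 363.9537, 'cx': 317.8531, 'cy': 197.0239, 'D': [0.0086, 0.0, 0.0, 0.0, 0.0], 'pose': [[0.9302, -0.2071, 0.3032, 203.7815], [-0.3665, -0.5732, 0.7329, -747.9413], [0.022, -0.7928, -0.609, 733.5427], [0.0, 0.0, 0.0, 1.0]]}
wrist {'fx': 307.4528, 'fy': 307.4528, 'cx': 321.8284, 'cy': 201.2964, 'D': [-0.0603, 0.0, 0.0, 0.0, 0.0], 'hand_eye': [[-0.0007, -0.2548, 0.967, -144.5772], [-0.0003, -0.967, -0.2548, 72.0774], [1.0, -0.0004, 0.0006, 0.5139], [0.0, 0.0, 0.0, 1.0]]}
```

View pics/t0.png

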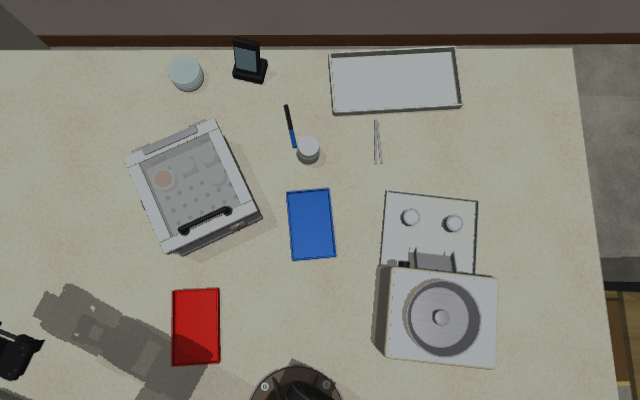

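View pics/s0.png

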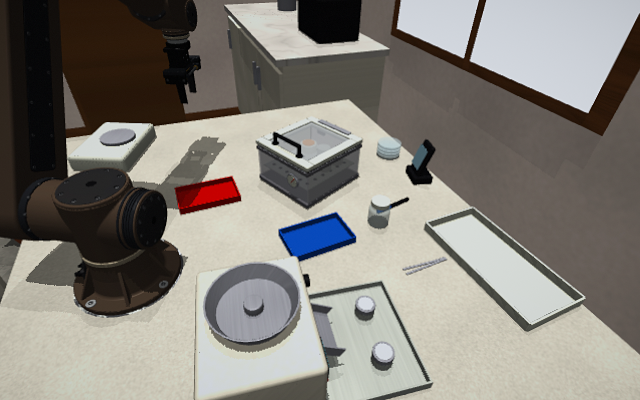

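The top view (image up = +x, left = +y) shows the tins at about (411,217) and (454,223), the blue carrier at (311,224) and the black handle at (205,220). Next I turn these into positions.

```bash
cat >> h.py <<'E'
def ray(n,uv,z,pose=None):
    c=env.get_calibration(n);K=np.array([[c['fx'],0,c['cx']],[0,c['fy'],c['cy']],[0,0,1]])
    p=cv2.undistortPoints(np.array(uv,float).reshape(-1,1,2),K,np.array(c['D'])).reshape(-1,2)
    T=c['pose'] if pose is None else pose
    d=np.c_[p,np.ones(len(p))]@T[:3,:3].T;o=T[:3,3]
    return o+d*((z-o[2])/d[:,2])[:,None]
E
python3 - <<'E'
from h import *
im=cv2.imread('pics/t0.png');
hsv=cv2.cvtColor(im,cv2.COLOR_BGR2HSV)
m=cv2.inRange(hsv,(105,120,60),(125,255,255))
cs=max(cv2.findContours(m,0,1)[0],key=cv2.contourArea);r=cv2.minAreaRect(cs);b=cv2.boxPoints(r)
print('carrier px',r);p=ray('top',b,24);print(np.round(p,1),np.round(p.mean(0),1),[np.round(np.linalg.norm(p[i]-p[(i+1)%4])) for i in range(4)])
g=cv2.cvtColor(im,6)
# handle
v=g[195:245,165:245];m=(v<45).astype(np.uint8);cs=max(cv2.findContours(m,0,1)[0],key=cv2.contourArea)+[165,195]
r=cv2.minAreaRect(cs);print('handle',r,cv2.contourArea(cs))
big=cv2.resize(im[175:285,370:510],None,fx=5,fy=5,interpolation=2);cv2.imwrite('pics/c1.png',big)
big=cv2.resize(im[110:260,115:275],None,fx=4,fy=4,interpolation=2);cv2.imwrite('pics/c2.png',big)
E
```

```text
carrier px ((310.6592712402344, 223.97125244140625), (69.31891632080078, 44.0933952331543), 84.95755004882812)
[[ 583.1   17.9   24. ]
 [ 592.1 -103.    24. ]
 [ 402.9 -114.3   24. ]
 [ 395.1    3.4   24. ]] [493.3 -49.   24. ] [np.float64(121.0), np.float64(190.0), np.float64(118.0), np.float64(189.0)]
handle ((204.855712890625, 220.26478576660156), (9.003952026367188, 56.912567138671875), 65.05609130859375) 245.5
```

View pics/c1.png

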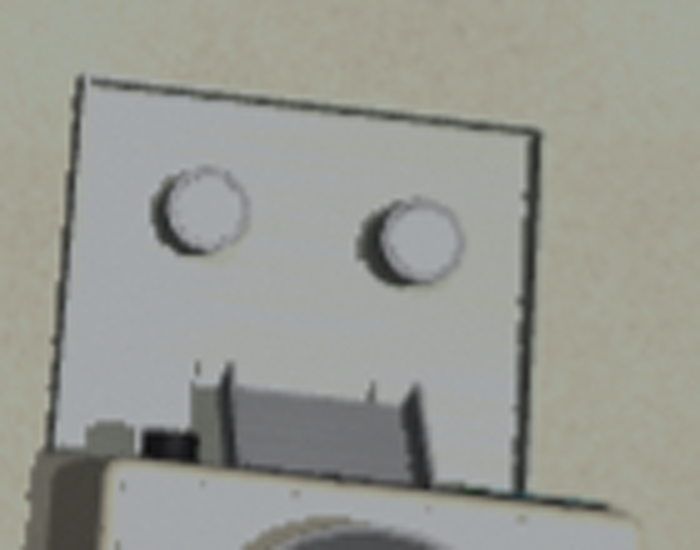

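View pics/c2.png

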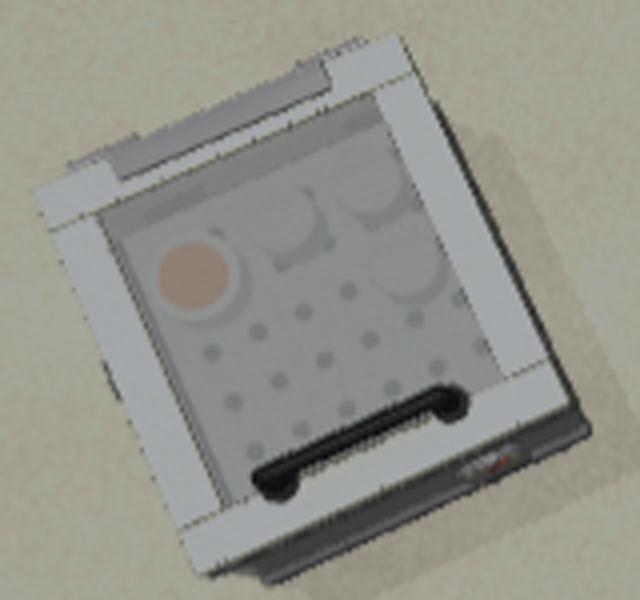

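```bash
python3 - <<'E'
from h import *
f=lambda P,s,o:(np.array(P,float)+.5)/s-.5+np.array(o)
t=ray('top',f([(207,208),(422,240)],5,(370,175)),40);print(t,np.linalg.norm(t[0]-t[1]))
p=ray('top',f([(82,77),(540,130)],5,(370,175)),22);print('tray far corners',p,np.linalg.norm(p[0]-p[1]))
h=ray('top',f([(262,472),(450,388),(356,430)],4,(115,110)),192);print('handle',h,np.linalg.norm(h[0]-h[1]))
c=ray('top',f([(37,190),(400,35),(570,393),(203,575)],4,(115,110)),158);print('lid',c,[np.linalg.norm(c[i]-c[(i+1)%4]) for i in range(4)])
cc=c.mean(0);b=(c[0]+c[1])/2;fr=(c[2]+c[3])/2;d=b-fr;d/=np.linalg.norm(d);print(cc,d,np.arctan2(d[1],d[0]),'handle pred',fr+d*30, 'perp',np.arctan2(*(h[0]-h[1])[[1,0]]))
from scipy.spatial.transform import Rotation as R
s=env.state();M=R.from_euler('xyz',s['tcp_rot']).as_matrix();print(M,s['eef_pos'])
T=np.eye(4);T[:3,:3]=M;T[:3,3]=s['eef_pos'];
E
```

```text
[[ 506.29610115 -320.04903711   40.        ]
 [ 486.82620979 -435.8840973    40.        ]] 117.4599414206394
tray far corners [[ 583.06816186 -259.34772617   22.        ]
 [ 549.08444066 -513.04107091   22.        ]] 255.95938441430664
handle [[468.9067652  252.65451563 192.        ]
 [515.77215209 146.62100489 192.        ]
 [492.19361352 199.97458083 192.        ]] 115.92872762351148
lid [[647.04501139 402.4150641  158.        ]
 [743.659807   186.41635941 158.        ]
 [517.12862118  81.15061792 158.        ]
 [412.97495618 294.55421852 158.        ]] [np.float64(236.62176391395522), np.float64(249.79442443717502), np.float64(237.4638555205306), np.float64(257.72611966098367)]
[580.20209894 241.13406499 158.        ] [9.07553072e-01 4.19937403e-01 2.24004691e-16] 0.43337634505807293 handle pred [492.27838083 200.4505403  158.        ] perp 1.9869663269558315
[[-5.01673469e-04 -9.20744846e-01  3.90164936e-01]
 [-8.73447567e-04  3.90165240e-01  9.20744439e-01]
 [-9.99999493e-01  1.21124443e-04 -9.99957894e-04]] [243.7451706  575.32866086 239.10531358]
```

Measurements agree with the known sizes: carrier 190×120, tin spacing 117, handle 116 long and within 1 mm of where the lid corners predict it. I'll write a planner that only prints rows for me.

```bash
cat >> h.py <<'E'
from scipy.spatial.transform import Rotation as R
def jaw(a): # tool down, z along world angle a
    x=np.array([0,0,-1.]);z=np.array([np.cos(a),np.sin(a),0]);return np.c_[x,np.cross(z,x),z]
def plan(pos,a=None,n=None,Rt=None,start=None):
    s=env.state();p0=s['eef_pos'];R0=R.from_euler('xyz',s['tcp_rot'])
    if start is not None:p0,R0=start
    R1=R.from_matrix(jaw(a)) if a is not None else (Rt if Rt is not None else R0)
    w=(R0.inv()*R1).as_rotvec();d=np.array(pos,float)-p0
    m=max(np.linalg.norm(d)/58,np.linalg.norm(w)/.175)
    n=n or max(1,int(np.ceil(m)))
    print('n',n,'min',round(m,2))
    rows=[]
    for i in range(n):
        Ri=R0*R.from_rotvec(w*i/n);rows.append([float(v) for v in np.r_[np.round(Ri.inv().apply(d/n),0)+0.,np.round(w/n,3)+0.]])
    print('\n'.join(map(str,rows)))
    return np.array(pos,float),R1
def st():
    s=env.state();print(round(s['t'],2),np.round(s['eef_pos'],1),np.round(s['tcp_rot'],3),'F',np.round(s['ft_force'],1),'op',round(s['opening']*95.1,1),'q',np.round(s['joints'],2))
E
python3 - <<'E'
from h import *
st();s=plan((450,100,300),-0.3,n=10);plan((506,-320,280),-1.571,start=s,n=8)
E
```

```text
0.1 [243.7 575.3 239.1] [ 3.021  1.57  -2.092] F [-0.2  0.1 -1.3] op 95.0 q [ 1.06  0.49  1.56  0.    1.09 -0.11]
n 10 min 9.0
[-6.0, -38.0, -36.0, 0.147, 0.0, 0.0]
[-6.0, -42.0, -30.0, 0.147, 0.0, 0.0]
[-6.0, -46.0, -23.0, 0.147, 0.0, 0.0]
[-6.0, -49.0, -16.0, 0.147, 0.0, 0.0]
[-6.0, -51.0, -9.0, 0.147, 0.0, 0.0]
[-6.0, -52.0, -1.0, 0.147, 0.0, 0.0]
[-6.0, -51.0, 6.0, 0.147, 0.0, 0.0]
[-6.0, -50.0, 14.0, 0.147, 0.0, 0.0]
[-6.0, -47.0, 21.0, 0.147, 0.0, 0.0]
[-6.0, -44.0, 28.0, 0.147, 0.0, 0.0]
n 8 min 7.31
[2.0, -48.0, 22.0, 0.159, 0.0, 0.0]
[2.0, -44.0, 30.0, 0.159, 0.0, 0.0]
[2.0, -39.0, 36.0, 0.159, 0.0, 0.0]
[2.0, -33.0, 42.0, 0.159, 0.0, 0.0]
[2.0, -26.0, 46.0, 0.159, 0.0, 0.0]
[3.0, -18.0, 50.0, 0.159, 0.0, 0.0]
[2.0, -10.0, 52.0, 0.159, 0.0, 0.0]
[3.0, -1.0, 53.0, 0.159, 0.0, 0.0]
```

Call:
step_arm([
  [-15,-38,-36,0.147,0,0],
  [-15,-42,-30,0.147,0,0],
  [-15,-46,-23,0.147,0,0],
  [-10,-49,-16,0.147,0,0],
  [-5,-51,-9,0.147,0,0],
  [0,-52,-1,0.147,0,0],
  [0,-51,6,0.147,0,0],
  [0,-50,14,0.147,0,0],
], grip=70)

```text
t: 1.1
eef_pos: [405.9, 184.0, 299.3]
tcp_rot: [-1.984, 1.567, -2.021]
ft_force: [0.3, 0.8, -0.9]
opening: 0.732
```

```bash
python3 - <<'E'
from h import *
st();s=plan((500,-150,300),-1.1,n=8);plan((506,-320,280),-1.571,start=s)
E
```

```text
1.1 [405.9 184.  299.3] [-1.984  1.567 -2.021] F [ 0.3  0.8 -0.9] op 69.6 q [ 0.28  0.17  1.89 -0.    1.09  0.32]
n 8 min 6.07
[0.0, -41.0, 13.0, 0.133, 0.0, 0.001]
[0.0, -39.0, 19.0, 0.133, 0.0, 0.001]
[0.0, -36.0, 24.0, 0.133, 0.0, 0.001]
[0.0, -33.0, 28.0, 0.133, 0.0, 0.001]
[0.0, -29.0, 32.0, 0.133, 0.0, 0.001]
[0.0, -24.0, 36.0, 0.133, 0.0, 0.001]
[0.0, -19.0, 39.0, 0.133, 0.0, 0.001]
[0.0, -14.0, 41.0, 0.133, 0.0, 0.001]
n 3 min 2.95
[7.0, -24.0, 51.0, 0.157, 0.0, 0.0]
[7.0, -16.0, 55.0, 0.157, 0.0, 0.0]
[7.0, -7.0, 56.0, 0.157, 0.0, 0.0]
```

Call:
step_arm([
  [0,-41,13,0.133,0,0.001],
  [0,-39,19,0.133,0,0.001],
  [0,-36,24,0.133,0,0.001],
  [0,-33,28,0.133,0,0.001],
  [0,-29,32,0.133,0,0.001],
  [0,-24,36,0.133,0,0.001],
  [0,-19,39,0.133,0,0.001],
  [0,-14,41,0.133,0,0.001],
])

```text
t: 2.1
eef_pos: [495.4, -162.9, 298.5]
tcp_rot: [2.461, 1.567, 1.321]
ft_force: [0.1, 0.1, -0.0]
opening: 0.736
```

```bash
python3 - <<'E'
from h import *
st();plan((490,-350,260),-1.571)
E
```

```text
2.1 [ 495.4 -162.9  298.5] [2.461 1.567 1.321] F [ 0.1  0.1 -0. ] op 70.0 q [-0.45  0.28  1.73  0.    1.13  0.69]
n 4 min 3.29
[9.0, -21.0, 42.0, 0.108, -0.001, 0.0]
[10.0, -16.0, 44.0, 0.108, -0.001, 0.0]
[10.0, -11.0, 45.0, 0.108, -0.001, 0.0]
[10.0, -6.0, 46.0, 0.108, -0.001, 0.0]
```

Call:
step_arm([
  [9,-21,42,0.108,-0.001,0],
  [10,-16,44,0.108,-0.001,0],
  [10,-11,45,0.108,-0.001,0],
  [10,-6,46,0.108,-0.001,0],
  [0,0,0,0,0,0],
])

```text
t: 2.72
eef_pos: [488.3, -357.7, 255.8]
tcp_rot: [-3.054, 1.57, 1.638]
ft_force: [-0.1, 1.2, -0.1]
opening: 0.739
```

```bash
cat >> h.py <<'E'
def wpose():
    s=env.state();T=np.eye(4);T[:3,:3]=R.from_euler('xyz',s['tcp_rot']).as_matrix();T[:3,3]=s['eef_pos']
    return T@env.get_calibration('wrist')['hand_eye']
E
python3 - <<'E'
from h import *
st();T=wpose();np.save('T1.npy',T);cap('wrist','w1.png')
E
```

```text
2.73 [ 488.3 -357.7  255.8] [-3.054  1.57   1.638] F [-0.1  1.2 -0.1] op 70.3 q [-0.74  0.45  1.59  0.    1.11  0.85]
```

View pics/w1.png

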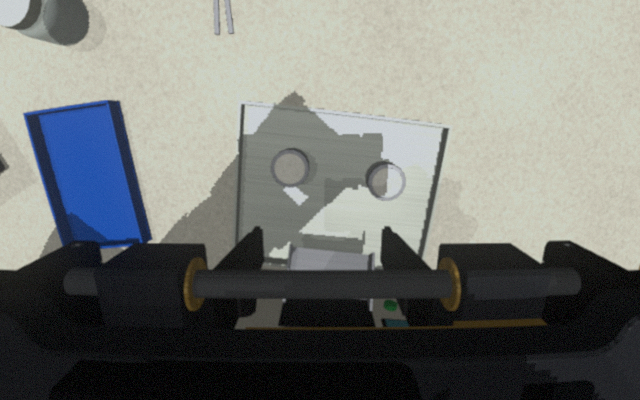

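Wrist view: tins at about (290,166) and (385,180), carrier at left (88,175). I'll cross-check the positions.

```bash
python3 - <<'E'
from h import *
T=np.load('T1.npy')
im=cv2.imread('pics/w1.png');g=cv2.cvtColor(im,6)[130:220,250:430]
c=cv2.HoughCircles(cv2.resize(g,None,fx=4,fy=4,interpolation=2),3,1.5,200,param1=80,param2=0.5,minRadius=60,maxRadius=90)
print(c)
if c is not None:
    uv=(c[0][:,:2]+.5)/4-.5+[250,130];print(uv,ray('wrist',uv,40,T))
print(ray('wrist',[(290,166),(385,180)],40,T))
print('side',ray('side',[(365,301),(382.5,349)],40))
E
```

```text
[[[536.25 197.25  75.75]
  [159.75 153.75  73.5 ]
  [275.25 345.75  85.8 ]
  [366.75  89.25  71.85]
  [614.25   3.75  89.1 ]]]
[[383.6875 178.9375]
 [289.5625 168.0625]
 [318.4375 216.0625]
 [341.3125 151.9375]
 [403.1875 130.5625]] [[ 490.71162932 -430.33640289   40.        ]
 [ 505.95184594 -318.82512498   40.        ]
 [ 446.00850197 -351.51416701   40.        ]
 [ 523.60880578 -379.96751657   40.        ]
 [ 546.8739665  -451.3687429    40.        ]]
[[ 508.38501504 -319.45310574   40.        ]
 [ 489.39509331 -431.94618958   40.        ]]
side [[ 507.44152033 -313.17590149   40.        ]
 [ 486.82108853 -429.92551127   40.        ]]
```

```bash
python3 - <<'E'
from h import *
s=plan((489,-432,120),-1.571,n=4)
E
```

```text
n 4 min 2.69
[34.0, 0.0, 19.0, -0.004, 0.0, 0.0]
[34.0, 0.0, 19.0, -0.004, 0.0, 0.0]
[34.0, 0.0, 19.0, -0.004, 0.0, 0.0]
[34.0, 0.0, 19.0, -0.004, 0.0, 0.0]
```

Call:
step_arm([
  [34,0,19,-0.004,0,0],
  [34,0,19,-0.004,0,0],
  [34,0,19,-0.004,0,0],
  [34,0,19,-0.004,0,0],
  [0,0,0,0,0,0],
])

```text
t: 3.4
eef_pos: [490.2, -428.6, 119.4]
tcp_rot: [1.784, 1.568, 0.222]
ft_force: [0.2, -0.2, 0.2]
opening: 0.733
```

```bash
python3 - <<'E'
from h import *
st();T=wpose();np.save('T2.npy',T);cap('wrist','w2.png');cap('side','s2.png');plan((489,-432,36),-1.571,n=5)
E
```

```text
3.4 [ 490.2 -428.6  119.4] [1.784 1.568 0.222] F [ 0.2 -0.2  0.2] op 69.8 q [-0.82  0.66  1.61  0.    0.88  0.74]
n 5 min 1.49
[17.0, -1.0, 1.0, 0.002, 0.0, -0.001]
[17.0, 0.0, 1.0, 0.002, 0.0, -0.001]
[17.0, 0.0, 1.0, 0.002, 0.0, -0.001]
[17.0, 0.0, 1.0, 0.002, 0.0, -0.001]
[17.0, 0.0, 1.0, 0.002, 0.0, -0.001]
```

View pics/w2.png

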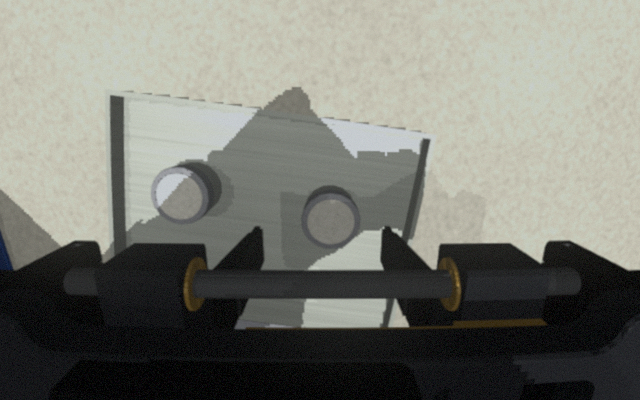

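View pics/s2.png

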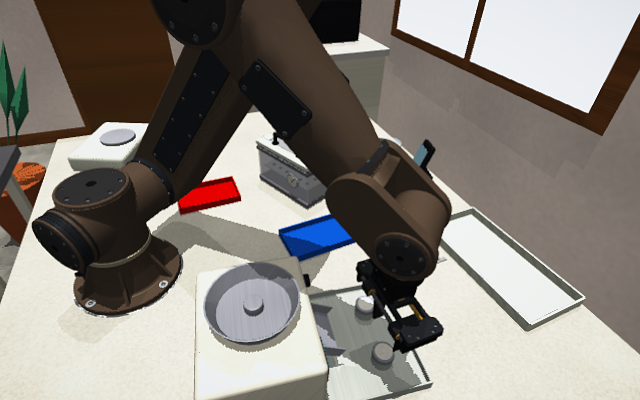

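Wrist view: tin B's top is at (331,219), roughly centred between the fingertips at (257,235) and (388,235); tin A is at (181,193). The arm clears the counter.

```bash
python3 - <<'E'
from h import *
print(ray('wrist',[(331,219),(181,193)],40,np.load('T2.npy')))
E
```

```text
[[ 488.54049417 -434.71712658   40.        ]
 [ 508.02317979 -320.79645207   40.        ]]
```

Call:
step_arm([
  [15,-1,4,0.002,0,-0.001],
  [17,0,1,0.002,0,-0.001],
  [17,0,0,0.002,0,0],
  [17,0,0,0.002,0,0],
  [17,0,0,0.002,0,0],
  [0,0,0,0,0,0],
])

```text
t: 4.25
eef_pos: [491.5, -432.7, 36.1]
tcp_rot: [0.886, 1.564, -0.685]
ft_force: [0.2, 0.2, -0.2]
opening: 0.735
```

```bash
python3 - <<'E'
from h import *
st();cap('wrist','w3.png')
E
```

```text
4.25 [ 491.5 -432.7   36.1] [ 0.886  1.564 -0.685] F [ 0.2  0.2 -0.2] op 69.9 q [-0.82  0.77  1.64  0.    0.72  0.75]
```

View pics/w3.png

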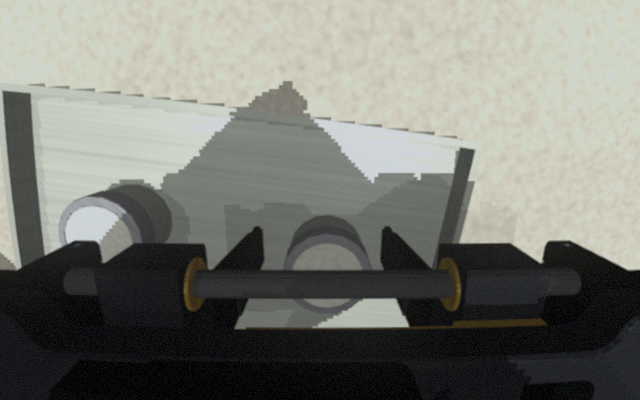

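The tin (328,272) sits between the fingers. Close.

Call:
step_arm([
  [0,-2,0,0,0,0],
  [0,0,0,0,0,0],
  [0,0,0,0,0,0],
  [0,0,0,0,0,0],
], grip=30)

```text
t: 4.8
eef_pos: [490.2, -433.7, 38.6]
tcp_rot: [0.832, 1.56, -0.738]
ft_force: [-1.0, 0.1, -1.4]
opening: 0.482
```

Call:
step_arm([
  [-10,0,0,0,0,0],
  [-25,0,0,0,0,0],
  [-30,0,0,0,0,0],
  [-30,0,0,0,0,0],
])

```text
t: 5.3
eef_pos: [488.8, -432.2, 135.9]
tcp_rot: [0.886, 1.564, -0.684]
ft_force: [0.2, -0.4, -1.4]
opening: 0.475
```

```bash
python3 - <<'E'
from h import *
st();cap('wrist','w4.png');plan((454,-52,120),-1.571)
E
```

```text
5.3 [ 488.8 -432.2  135.9] [ 0.886  1.564 -0.684] F [ 0.2 -0.4 -1.4] op 45.2 q [-0.83  0.64  1.59  0.    0.91  0.74]
n 7 min 6.61
[2.0, -5.0, -55.0, 0.0, 0.001, -0.001]
[2.0, -5.0, -54.0, 0.0, 0.001, -0.001]
[3.0, -5.0, -54.0, 0.0, 0.001, -0.001]
[3.0, -5.0, -54.0, 0.0, 0.001, -0.001]
[3.0, -5.0, -54.0, 0.0, 0.001, -0.001]
[3.0, -5.0, -54.0, 0.0, 0.001, -0.001]
[3.0, -5.0, -54.0, 0.0, 0.001, -0.001]
```

View pics/w4.png

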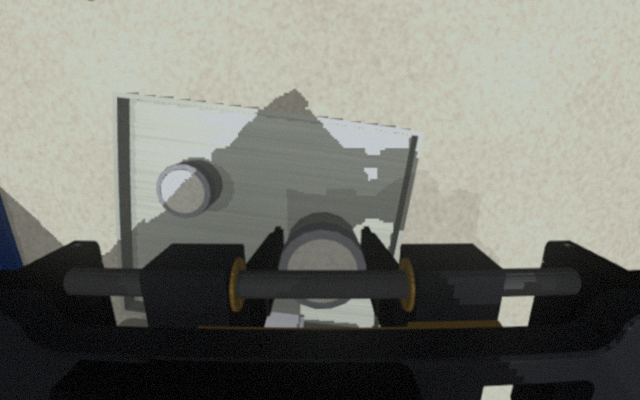

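Gripped (45 mm) and lifted. Carry to the near slot of the carrier.

Call:
step_arm([
  [0,-2,-40,0,0.001,-0.001],
  [0,-4,-54,0,0.001,-0.001],
  [0,-5,-56,0,0.001,-0.001],
  [2,-5,-56,0,0.001,-0.001],
  [3,-6,-55,0,0.001,-0.001],
  [3,-6,-54,0,0.001,-0.001],
  [3,-5,-50,0,0,0],
  [3,-2,-20,0,0,0],
])

```text
t: 6.35
eef_pos: [454.1, -39.3, 126.2]
tcp_rot: [0.969, 1.557, -0.605]
ft_force: [0.1, 0.3, -1.0]
opening: 0.476
```

Call:
step_arm([
  [0,0,0,0,0,0],
])

```text
t: 6.48
eef_pos: [454.0, -38.2, 126.4]
tcp_rot: [0.976, 1.557, -0.595]
ft_force: [0.5, 0.2, -0.5]
opening: 0.479
```

```bash
python3 - <<'E'
from h import *
st();np.save('T5.npy',wpose());cap('wrist','w5.png');plan((454,-52,120),-1.571)
E
```

```text
6.47 [454.  -38.2 126.4] [ 0.976  1.557 -0.595] F [ 0.5  0.2 -0.5] op 45.5 q [-0.23  0.42  2.09 -0.01  0.61  1.35]
n 1 min 0.25
[7.0, 0.0, 13.0, -0.001, 0.008, -0.012]
```

View pics/w5.png

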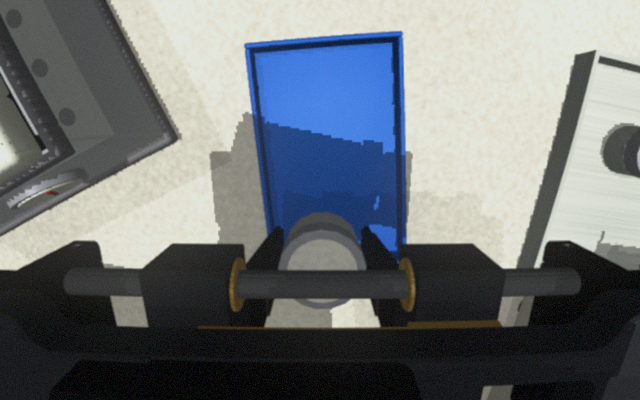

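The carrier's far rim corners are at (247,44) and (402,33), with the held tin at (321,265).

```bash
python3 - <<'E'
from h import *
p=ray('wrist',[(247,44),(402,33)],24,np.load('T5.npy'));print(p,p.mean(0), p.mean(0)-95*np.array([.998,.068,0]))
E
```

```text
[[582.74735685  17.84118953  24.        ]
 [590.71293181 -98.10905377  24.        ]] [586.73014433 -40.13393212  24.        ] [491.92014433 -46.59393212  24.        ]
```

Call:
step_arm([
  [16,1,13,0,0.008,-0.012],
  [20,0,1,0,0,0],
  [20,0,0,0,0,0],
  [15,0,0,0,0,0],
  [10,0,0,0,0,0],
  [0,0,0,0,0,0],
])

```text
t: 7.28
eef_pos: [458.2, -60.1, 44.6]
tcp_rot: [1.309, 1.566, -0.269]
ft_force: [-0.3, -0.1, -0.1]
opening: 0.478
```

```bash
python3 - <<'E'
from h import *
st();plan((454,-52,39),-1.571)
E
```

```text
7.28 [458.2 -60.1  44.6] [ 1.309  1.566 -0.269] F [-0.3 -0.1 -0.1] op 45.4 q [-0.27  0.59  2.13  0.    0.42  1.3 ]
n 1 min 0.18
[6.0, -4.0, -8.0, -0.007, 0.001, -0.005]
```

Call:
step_arm([
  [0,-3,-8,0,0,-0.004],
  [3,0,0,0,0,0],
  [2,0,0,0,0,0],
  [0,0,0,0,0,0],
])

```text
t: 7.78
eef_pos: [455.8, -51.8, 40.6]
tcp_rot: [1.0, 1.567, -0.578]
ft_force: [1.2, -0.3, -1.0]
opening: 0.477
```

```bash
python3 - <<'E'
from h import *
st();plan((454,-52,38),-1.571)
E
```

```text
7.78 [455.8 -51.8  40.6] [ 1.     1.567 -0.578] F [ 1.2 -0.3 -1. ] op 45.4 q [-0.26  0.6   2.14 -0.    0.4   1.32]
n 1 min 0.05
[3.0, -2.0, 0.0, -0.007, 0.002, -0.003]
```

Call:
step_arm([
  [2,0,0,0,0,0],
  [1,0,0,0,0,0],
  [0,0,0,0,0,0],
])

```text
t: 8.15
eef_pos: [455.8, -51.8, 38.3]
tcp_rot: [1.053, 1.566, -0.525]
ft_force: [-0.3, 0.3, -1.2]
opening: 0.48
```

```bash
python3 - <<'E'
from h import *
st()
E
```

```text
8.15 [455.8 -51.8  38.3] [ 1.053  1.566 -0.525] F [-0.3  0.3 -1.2] op 45.7 q [-0.26  0.6   2.14 -0.    0.4   1.32]
```

Call:
step_arm([
  [1.5,0,0,0,0,0],
  [0,0,0,0,0,0],
])

```text
t: 8.4
eef_pos: [456.0, -51.8, 38.3]
tcp_rot: [1.126, 1.565, -0.452]
ft_force: [-0.0, -0.3, -0.6]
opening: 0.478
```

Call:
step_arm([
  [0,0,0,0,0,0],
  [0,0,0,0,0,0],
], grip=66)

```text
t: 8.65
eef_pos: [456.1, -51.8, 38.2]
tcp_rot: [1.132, 1.565, -0.446]
ft_force: [0.8, -0.3, -0.3]
opening: 0.636
```

Call:
step_arm([
  [-10,0,0,0,0,0],
  [-25,0,0,0,0,0],
  [-30,0,0,0,0,0],
  [-30,0,0,0,0,0],
])

```text
t: 9.15
eef_pos: [454.7, -51.5, 135.4]
tcp_rot: [0.552, 1.569, -1.026]
ft_force: [-0.7, 0.0, 0.3]
opening: 0.693
```

```bash
python3 - <<'E'
from h import *
st();np.save('T6.npy',wpose());cap('wrist','w6.png');plan((507,-320,130),-1.571)
E
```

```text
9.15 [454.7 -51.5 135.4] [ 0.552  1.569 -1.026] F [-0.7  0.   0.3] op 66.0 q [-0.26  0.41  2.07 -0.    0.66  1.32]
n 5 min 4.71
[2.0, 11.0, 54.0, -0.001, 0.001, -0.001]
[2.0, 11.0, 54.0, -0.001, 0.001, -0.001]
[2.0, 10.0, 54.0, -0.001, 0.001, -0.001]
[2.0, 10.0, 54.0, -0.001, 0.001, -0.001]
[2.0, 10.0, 54.0, -0.001, 0.001, -0.001]
```

View pics/w6.png

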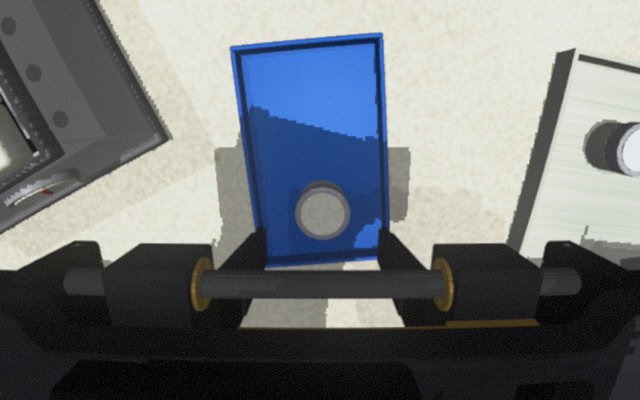

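Tin B stands in the carrier at (322,213), and the carrier hasn't moved. Now the other tin.

Call:
step_arm([
  [0,8,40,0,0.001,0],
  [2,11,55,0,0.001,0],
  [2,11,56,0,0.001,0],
  [2,11,56,0,0.001,0],
  [2,10,50,0,0,0],
  [0,2,12,0,0,0],
  [0,0,0,0,0,0],
], grip=70)

```text
t: 10.07
eef_pos: [508.5, -328.4, 135.5]
tcp_rot: [1.556, 1.561, -0.019]
ft_force: [-0.6, 0.1, 0.8]
opening: 0.733
```

```bash
python3 - <<'E'
from h import *
st();np.save('T7.npy',wpose());cap('wrist','w7.png');plan((507,-320,36),-1.571,n=5)
E
```

```text
10.07 [ 508.5 -328.4  135.5] [ 1.556  1.561 -0.019] F [-0.6  0.1  0.8] op 69.7 q [-0.69  0.58  1.72  0.01  0.84  0.88]
n 5 min 1.72
[20.0, -1.0, -2.0, -0.001, 0.0, -0.002]
[20.0, 0.0, -2.0, -0.001, 0.0, -0.002]
[20.0, 0.0, -2.0, -0.001, 0.0, -0.002]
[20.0, 0.0, -2.0, -0.001, 0.0, -0.002]
[20.0, 0.0, -2.0, -0.001, 0.0, -0.002]
```

View pics/w7.png

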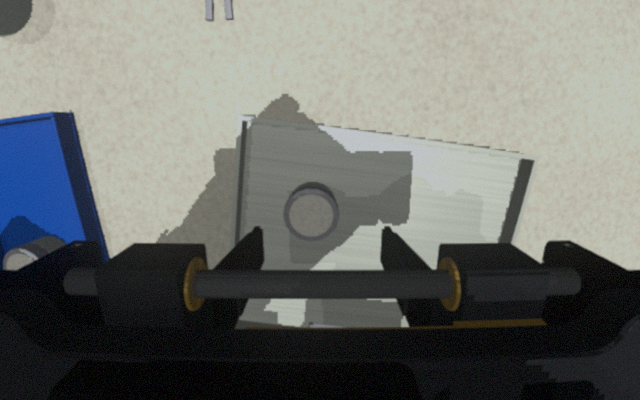

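Tin A's top is at (311,213), slightly left of the jaw midpoint (322).

```bash
python3 - <<'E'
from h import *
print(ray('wrist',[(311,213)],40,np.load('T7.npy')))
E
```

```text
[[ 507.50254911 -318.7084849    40.        ]]
```

Call:
step_arm([
  [15,0,-6,0,0,-0.008],
  [20,0,-1,0,0,0],
  [20,0,0,0,0,0],
  [20,0,0,0,0,0],
  [17,0,0,0,0,0],
  [5,0,0,0,0,0],
  [0,0,0,0,0,0],
])

```text
t: 11.0
eef_pos: [508.2, -310.2, 33.2]
tcp_rot: [-2.303, 1.567, 2.414]
ft_force: [0.0, 0.2, -0.2]
opening: 0.738
```

```bash
python3 - <<'E'
from h import *
st();cap('wrist','w8.png')
E
```

```text
11.0 [ 508.2 -310.2   33.2] [-2.303  1.567  2.414] F [ 0.   0.2 -0.2] op 70.2 q [-0.66  0.72  1.8   0.    0.63  0.91]
```

View pics/w8.png

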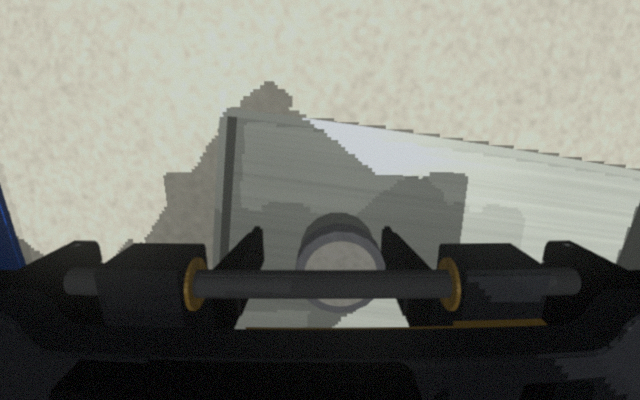

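The jaws are 8 mm too far toward +y (tin at 339, jaw centre at 322). Centre them, then close.

Call:
step_arm([
  [-3,0,4,0,0,0],
  [-1,0,3,0,0,0],
  [0,0,0,0,0,0],
  [0,0,0,0,0,0],
])

```text
t: 11.55
eef_pos: [508.8, -318.7, 39.6]
tcp_rot: [-2.609, 1.57, 2.107]
ft_force: [-0.8, -0.9, -0.3]
opening: 0.733
```

Call:
step_arm([
  [0,0,0,0,0,0],
  [0,0,0,0,0,0],
  [0,0,0,0,0,0],
  [0,0,0,0,0,0],
], grip=30)

```text
t: 12.05
eef_pos: [508.8, -318.6, 39.6]
tcp_rot: [-2.495, 1.57, 2.221]
ft_force: [0.4, 0.3, 0.8]
opening: 0.48
```

Call:
step_arm([
  [-10,0,0,0,0,0],
  [-25,0,0,0,0,0],
  [-30,0,0,0,0,0],
  [-30,0,0,0,0,0],
  [0,0,0,0,0,0],
])

```text
t: 12.68
eef_pos: [508.8, -318.5, 139.2]
tcp_rot: [-2.527, 1.57, 2.19]
ft_force: [-0.3, -0.1, -1.3]
opening: 0.477
```

```bash
python3 - <<'E'
from h import *
st();plan((533,-46,125),-1.571)
E
```

```text
12.68 [ 508.8 -318.5  139.2] [-2.527  1.57   2.19 ] F [-0.3 -0.1 -1.3] op 45.3 q [-0.67  0.57  1.72  0.    0.85  0.9 ]
n 5 min 4.72
[3.0, 5.0, -54.0, 0.001, 0.0, 0.0]
[3.0, 5.0, -54.0, 0.001, 0.0, 0.0]
[3.0, 5.0, -54.0, 0.001, 0.0, 0.0]
[3.0, 5.0, -54.0, 0.001, 0.0, 0.0]
[3.0, 5.0, -54.0, 0.001, 0.0, 0.0]
```

Call:
step_arm([
  [1,3,-35,0,0,0],
  [2,4,-53,0.001,0,0],
  [3,5,-54,0.001,0,0],
  [3,5,-54,0.001,0,0],
  [3,5,-45,0,0,0],
  [1,2,-18,0,0,0],
  [0,0,0,0,0,0],
  [0,0,0,0,0,0],
])

```text
t: 13.68
eef_pos: [530.6, -53.2, 122.0]
tcp_rot: [-1.902, 1.565, 2.809]
ft_force: [0.0, -0.1, -1.0]
opening: 0.478
```

```bash
python3 - <<'E'
from h import *
st();np.save('T9.npy',wpose());cap('wrist','w9.png');plan((533,-46,50),-1.571,n=4)
E
```

```text
13.68 [530.6 -53.2 122. ] [-1.902  1.565  2.809] F [ 0.  -0.1 -1. ] op 45.4 q [-0.22  0.52  1.9   0.    0.73  1.35]
n 4 min 1.25
[18.0, 1.0, -2.0, 0.0, 0.0, 0.001]
[18.0, 1.0, -2.0, 0.0, 0.0, 0.001]
[18.0, 1.0, -2.0, 0.0, 0.0, 0.001]
[18.0, 1.0, -2.0, 0.0, 0.0, 0.001]
```

View pics/w9.png

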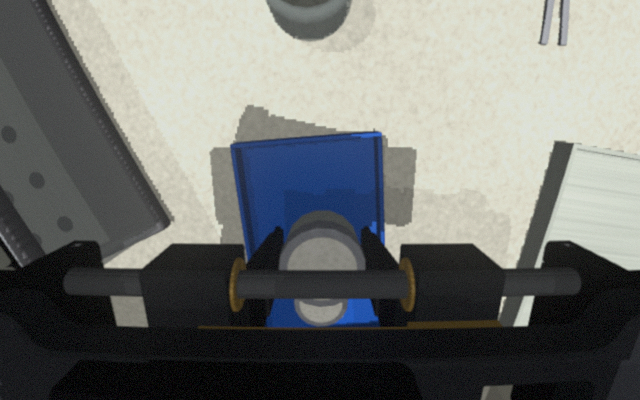

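The far rim is at (233,145)–(381,131) and tin A is held above the far slot, with the first tin visible behind it. Descend.

Call:
step_arm([
  [15,1,-4,0,0,0.003],
  [20,1,-2,0,0,0],
  [18,0,0,0,0,0],
  [15,0,0,0,0,0],
  [6,0,0,0,0,0],
  [0,0,0,0,0,0],
  [0,0,0,0,0,0],
])

```text
t: 14.6
eef_pos: [533.5, -53.6, 46.7]
tcp_rot: [2.25, 1.569, 0.669]
ft_force: [-0.1, -0.8, -0.6]
opening: 0.484
```

```bash
python3 - <<'E'
from h import *
st();plan((532,-46,40),-1.571,n=1)
E
```

```text
14.6 [533.5 -53.6  46.7] [2.25  1.569 0.669] F [-0.1 -0.8 -0.6] op 46.0 q [-0.22  0.64  1.94  0.    0.55  1.36]
n 1 min 0.18
[7.0, -2.0, -8.0, -0.01, -0.001, -0.001]
```

Call:
step_arm([
  [0,0,-5,-0.01,0,0],
  [0,0,-2,0,0,0],
  [4,0,0,0,0,0],
  [2,0,0,0,0,0],
  [0,0,0,0,0,0],
])

```text
t: 15.22
eef_pos: [533.9, -45.8, 41.3]
tcp_rot: [1.735, 1.568, 0.166]
ft_force: [0.4, -1.2, -1.0]
opening: 0.483
```

```bash
python3 - <<'E'
from h import *
st();plan((532,-46,39.3),-1.571,n=1)
E
```

```text
15.22 [533.9 -45.8  41.3] [1.735 1.568 0.166] F [ 0.4 -1.2 -1. ] op 46.0 q [-0.21  0.65  1.95  0.    0.54  1.36]
n 1 min 0.05
[2.0, -2.0, 0.0, 0.002, 0.0, -0.003]
```

Call:
step_arm([
  [2,0,0,0,0,0],
  [1,0,0,0,0,0],
  [0,0,0,0,0,0],
])

```text
t: 15.6
eef_pos: [534.1, -45.9, 39.7]
tcp_rot: [1.641, 1.567, 0.072]
ft_force: [-0.7, 0.6, -1.4]
opening: 0.482
```

```bash
python3 - <<'E'
from h import *
st()
E
```

```text
15.6 [534.1 -45.9  39.7] [1.641 1.567 0.072] F [-0.7  0.6 -1.4] op 45.9 q [-0.21  0.66  1.95  0.    0.53  1.36]
```

Call:
step_arm([
  [0.5,0,0,0,0,0],
  [0,0,0,0,0,0],
  [0,0,0,0,0,0],
], grip=66)

```text
t: 15.98
eef_pos: [534.2, -46.0, 39.0]
tcp_rot: [1.636, 1.567, 0.066]
ft_force: [0.6, 0.5, -0.0]
opening: 0.679
```

Call:
step_arm([
  [-10,0,0,0,0,0],
  [-25,0,0,0,0,0],
  [-50,0,0,0,0,0],
  [-60,0,0,0,0,0],
  [-60,0,0,0,0,0],
  [-30,0,0,0,0,0],
  [0,0,0,0,0,0],
])

```text
t: 16.85
eef_pos: [532.5, -46.0, 285.0]
tcp_rot: [1.561, 1.566, -0.009]
ft_force: [0.1, -0.2, 0.5]
opening: 0.697
```

```bash
python3 - <<'E'
from h import *
st();np.save('T10.npy',wpose());cap('wrist','w10.png')
s=plan((492,200,290),0.425-np.pi*0,n=13)
E
```

```text
16.85 [532.5 -46.  285. ] [ 1.561  1.566 -0.009] F [ 0.1 -0.2  0.5] op 66.3 q [-0.21  0.31  1.72  0.    1.1   1.36]
n 13 min 11.4
[0.0, -3.0, -19.0, -0.153, 0.0, 0.0]
[0.0, 0.0, -19.0, -0.153, 0.0, 0.0]
[0.0, 3.0, -19.0, -0.153, 0.0, 0.0]
[0.0, 6.0, -18.0, -0.153, 0.0, 0.0]
[0.0, 8.0, -17.0, -0.153, 0.0, 0.0]
[0.0, 11.0, -16.0, -0.153, 0.0, 0.0]
[0.0, 13.0, -14.0, -0.153, 0.0, 0.0]
[0.0, 15.0, -12.0, -0.153, 0.0, 0.0]
[0.0, 17.0, -9.0, -0.153, 0.0, 0.0]
[0.0, 18.0, -7.0, -0.153, 0.0, 0.0]
[0.0, 19.0, -4.0, -0.153, 0.0, 0.0]
[0.0, 19.0, -1.0, -0.153, 0.0, 0.0]
[0.0, 19.0, 2.0, -0.153, 0.0, 0.0]
```

View pics/w10.png

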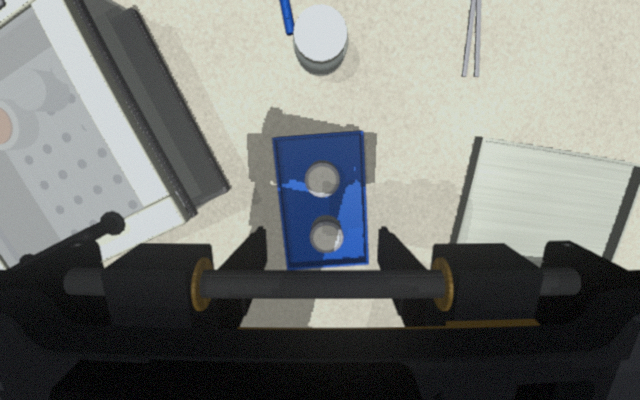

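Both tins stand in the carrier, at (322,180) and (326,236). Now turn and move above the handle.

Call:
step_arm([
  [0,-3,-19,-0.153,0,0],
  [0,0,-19,-0.153,0,0],
  [0,3,-19,-0.153,0,0],
  [0,6,-18,-0.153,0,0],
  [0,8,-17,-0.153,0,0],
  [0,11,-16,-0.153,0,0],
  [0,13,-14,-0.153,0,0],
  [0,15,-12,-0.153,0,0],
])

```text
t: 17.9
eef_pos: [500.1, 108.2, 271.6]
tcp_rot: [-2.892, 1.553, 3.082]
ft_force: [0.1, 0.1, 0.3]
opening: 0.694
```

```bash
python3 - <<'E'
from h import *
st()
s=plan((492,200,290),0.425,n=5)
E
```

```text
17.9 [500.1 108.2 271.6] [-2.892  1.553  3.082] F [0.1 0.1 0.3] op 66.0 q [0.08 0.3  1.78 0.   1.08 0.39]
n 5 min 4.2
[-4.0, 17.0, -7.0, -0.147, -0.004, 0.0]
[-4.0, 18.0, -5.0, -0.147, -0.004, 0.0]
[-4.0, 18.0, -2.0, -0.147, -0.004, 0.0]
[-4.0, 18.0, 1.0, -0.147, -0.004, 0.0]
[-4.0, 18.0, 3.0, -0.147, -0.004, 0.0]
```

Call:
step_arm([
  [-4,17,-7,-0.147,-0.004,0],
  [-4,18,-5,-0.147,-0.004,0],
  [-4,18,-2,-0.147,-0.004,0],
  [-4,18,1,-0.147,-0.004,0],
  [-4,18,3,-0.147,-0.004,0],
  [0,0,0,0,0,0],
  [0,0,0,0,0,0],
])

```text
t: 18.77
eef_pos: [486.5, 201.7, 281.4]
tcp_rot: [2.794, 1.554, -3.041]
ft_force: [-0.2, -0.4, -0.1]
opening: 0.695
```

```bash
python3 - <<'E'
from h import *
st();np.save('T11.npy',wpose());cap('wrist','w11.png')
s=plan((492,200,250),0.425)
E
```

```text
18.77 [486.5 201.7 281.4] [ 2.794  1.554 -3.041] F [-0.2 -0.4 -0.1] op 66.1 q [ 0.27  0.31  1.73  0.    1.11 -0.18]
n 1 min 0.55
[31.0, -4.0, 5.0, 0.024, -0.016, -0.006]
```

View pics/w11.png

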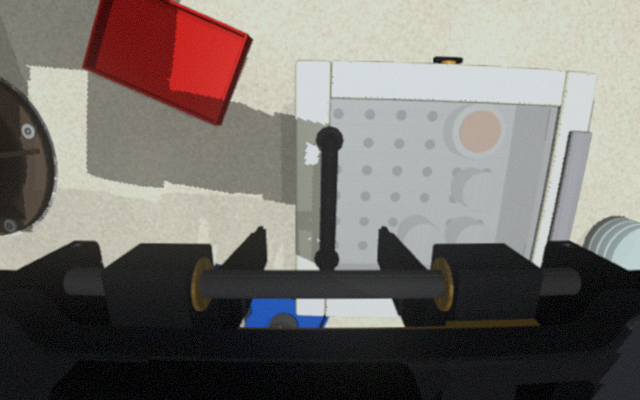

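The handle bar runs from (330,140) to (326,258).

```bash
python3 - <<'E'
from h import *
T=np.load('T11.npy');p=ray('wrist',[(330,143),(326,256)],192,T);print(p,p.mean(0),np.linalg.norm(p[0]-p[1]),np.arctan2(*(p[0]-p[1])[[1,0]])-np.pi/2)
s=plan((492.5,200,240),0.425)
E
```

```text
[[466.32800028 254.71484042 192.        ]
 [503.72796199 170.72186581 192.        ]] [485.02798114 212.71835312 192.        ] 91.9433353753567 0.4189175725172112
n 1 min 0.72
[41.0, -4.0, 5.0, 0.024, -0.016, -0.006]
```

Call:
step_arm([
  [14,-3,4,0.02,-0.016,-0.006],
  [20,0,0,0,0,0],
  [5,0,0,0,0,0],
  [0,0,0,0,0,0],
  [0,0,0,0,0,0],
])

```text
t: 19.45
eef_pos: [492.0, 198.2, 241.4]
tcp_rot: [-1.468, 1.57, -1.051]
ft_force: [0.0, -0.4, 0.2]
opening: 0.694
```

```bash
python3 - <<'E'
from h import *
st();np.save('T12.npy',wpose());cap('wrist','w12.png')
s=plan((491.5,200,198),0.42,n=4)
E
```

```text
19.45 [492.  198.2 241.4] [-1.468  1.57  -1.051] F [ 0.  -0.4  0.2] op 66.0 q [ 0.26  0.36  1.79 -0.    1.   -0.16]
n 4 min 0.75
[11.0, 0.0, 0.0, 0.0, 0.0, 0.0]
[11.0, 0.0, 0.0, 0.0, 0.0, 0.0]
[11.0, 0.0, 0.0, 0.0, 0.0, 0.0]
[11.0, 0.0, 0.0, 0.0, 0.0, 0.0]
```

View pics/w12.png

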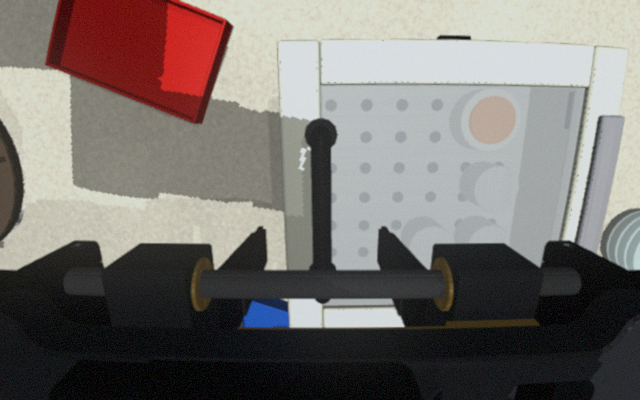

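The bar lies at column 320, centred between the fingers, and runs from (320,133) down to about (322,297).

```bash
python3 - <<'E'
from h import *
T=np.load('T12.npy');p=ray('wrist',[(320,135),(322,295),(321,265)],192,T);print(p,p[:2].mean(0),np.linalg.norm(p[0]-p[1]))
E
```

```text
[[465.16096734 255.87273872 192.        ]
 [511.55381031 154.41114519 192.        ]
 [501.35804838 175.67405328 192.        ]] [488.35738882 205.14194195 192.        ] 111.5650072460955
```

Call:
step_arm([
  [10,0,0,0,0,0],
  [12,0,0,0,0,0],
  [12,0,0,0,0,0],
  [7,0,0,0,0,0],
  [2,0,0,0,0,0],
  [0,0,0,0,0,0],
], grip=50)

```text
t: 20.25
eef_pos: [492.0, 198.3, 195.4]
tcp_rot: [-1.437, 1.57, -1.019]
ft_force: [-0.1, -0.2, -0.0]
opening: 0.527
```

```bash
python3 - <<'E'
from h import *
st();cap('wrist','w13.png');cap('side','s13.png')
s=plan((491.5,200,198),0.42,n=1)
E
```

```text
20.25 [492.  198.3 195.4] [-1.437  1.57  -1.019] F [-0.1 -0.2 -0. ] op 50.1 q [ 0.26  0.41  1.84 -0.    0.89 -0.16]
n 1 min 0.05
[-2.0, 2.0, 0.0, -0.002, 0.001, 0.001]
```

View pics/w13.png

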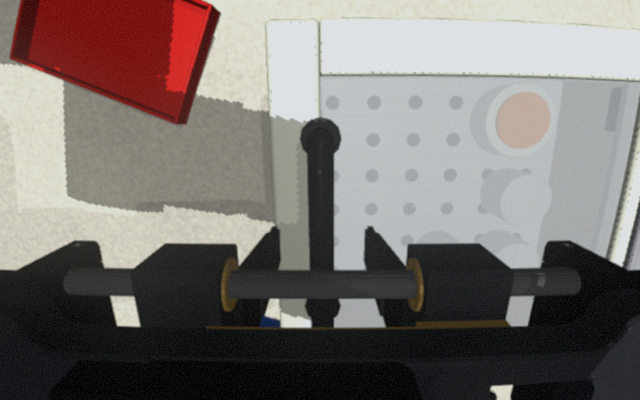

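View pics/s13.png

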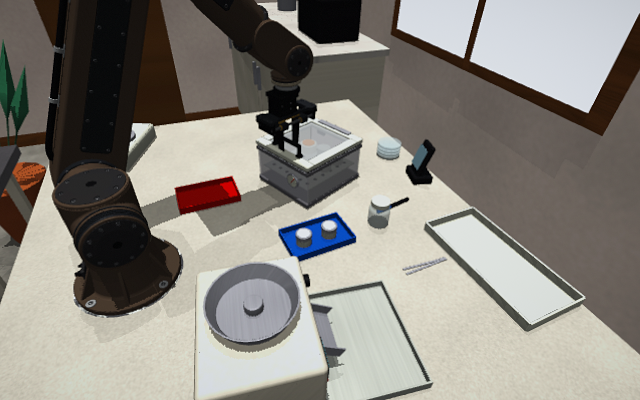

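The bar is centred between the fingers at column 320, both tins are in the carrier, and the fingertips clear the lid by about 12 mm. Close.

Call:
step_arm([
  [0,0,0,0,0,0],
  [0,0,0,0,0,0],
  [0,0,0,0,0,0],
  [0,0,0,0,0,0],
  [0,0,0,0,0,0],
], grip=0)

```text
t: 20.98
eef_pos: [491.8, 198.2, 196.4]
tcp_rot: [-0.945, 1.569, -0.527]
ft_force: [-2.4, -1.5, 0.7]
opening: 0.13
```

```bash
python3 - <<'E'
from h import *
st()
# hinge screw in tool frame: per 0.02 rad
s=env.state();p=s['eef_pos'];M=R.from_euler('xyz',s['tcp_rot']).as_matrix()
yw=.42;ex=np.array([np.cos(yw),np.sin(yw),0]);ey=np.array([-np.sin(yw),np.cos(yw),0])
hp=np.r_[p[:2],0]+ex*236+[0,0,143]
print('axis tool',M.T@ey)
for d in(.02,.05,.1,.3):
    # front rises: turn sign so handle goes up
    r=R.from_rotvec(ey*d);q=hp+r.apply(p-hp);print(d,np.round(q-p,1),'tool',np.round(M.T@(q-p),2))
E
```

```text
20.98 [491.8 198.2 196.4] [-0.945  1.569 -0.527] F [-2.4 -1.5  0.7] op 12.4 q [ 0.26  0.41  1.84 -0.    0.89 -0.16]
axis tool [-0.00105542  0.99999793 -0.00174116]
0.02 [1.  0.5 4.7] tool [-4.71 -0.    1.12]
0.05 [ 2.7  1.2 11.7] tool [-1.173e+01 -1.000e-02  2.970e+00]
0.1 [ 5.9  2.7 23.3] tool [-2.329e+01 -1.000e-02  6.520e+00]
0.3 [24.  10.7 67.4] tool [-6.734e+01 -3.000e-02  2.636e+01]
```

The handle is gripped at 12.4 mm. Per 0.02 rad of opening the tool must shift about [-4.7, 0, 1.1] and turn +0.02 about y.

Call:
step_arm([
  [-2.5,0,0.5,0,0.01,0],
  [-2.5,0,0.5,0,0.01,0],
  [-2.5,0,0.6,0,0.01,0],
  [0,0,0,0,0,0],
])

```text
t: 21.48
eef_pos: [493.1, 198.8, 202.3]
tcp_rot: [-3.123, 1.536, -2.704]
ft_force: [0.2, -0.9, -4.8]
opening: 0.128
```

```bash
python3 - <<'E'
from h import *
st()
E
```

```text
21.48 [493.1 198.8 202.3] [-3.123  1.536 -2.704] F [ 0.2 -0.9 -4.8] op 12.1 q [ 0.26  0.41  1.81 -0.01  0.95 -0.15]
```

Call:
step_arm([
  [-4,0,0.9,0,0.017,0],
  [-4.7,0,1.1,0,0.02,0],
  [-4.7,0,1.1,0,0.02,0],
  [-4.7,0,1.1,0,0.02,0],
  [0,0,0,0,0,0],
  [0,0,0,0,0,0],
])

```text
t: 22.22
eef_pos: [499.0, 201.5, 224.0]
tcp_rot: [-3.131, 1.459, -2.712]
ft_force: [0.6, -0.7, -3.1]
opening: 0.128
```

```bash
python3 - <<'E'
from h import *
st();cap('side','s14.png');cap('wrist','w14.png')
E
```

```text
22.23 [499.  201.5 224. ] [-3.131  1.459 -2.712] F [ 0.6 -0.7 -3.1] op 12.2 q [ 0.27  0.43  1.73 -0.02  1.1  -0.14]
```

View pics/s14.png

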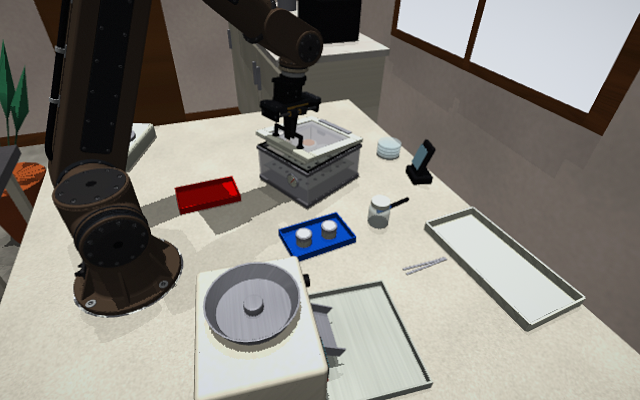

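The lid is visibly lifting with the hand (about 28 mm at the handle, roughly 0.115 rad, with only the 3 N weight left). Continue along the arc.

Call:
step_arm([
  [-3,0,0.7,0,0.013,0],
  [-5,0,1.2,0,0.021,0],
  [-5,0,1.2,0,0.021,0],
  [-5,0,1.2,0,0.021,0],
  [-5,0,1.2,0,0.021,0],
  [-5,0,1.2,0,0.021,0],
  [-4,0,1,0,0.017,0],
  [0,0,0,0,0,0],
])

```text
t: 23.32
eef_pos: [511.6, 207.2, 255.6]
tcp_rot: [-3.138, 1.317, -2.721]
ft_force: [-1.0, -0.9, -3.3]
opening: 0.131
```

```bash
python3 - <<'E'
from h import *
st()
E
```

```text
23.32 [511.6 207.2 255.6] [-3.138  1.317 -2.721] F [-1.  -0.9 -3.3] op 12.5 q [ 0.28  0.47  1.58 -0.04  1.35 -0.12]
```

Call:
step_arm([
  [-4,0,1,0,0.018,0],
  [-4,0,1,0,0.018,0],
  [-2,0,0.5,0,0.01,0],
  [0,0,0,0,0,0],
  [0,0,0,0,0,0],
  [0,0,0,0,0,0],
])

```text
t: 24.08
eef_pos: [516.4, 209.4, 265.0]
tcp_rot: [-3.139, 1.268, -2.721]
ft_force: [0.7, -0.2, -3.1]
opening: 0.127
```

```bash
python3 - <<'E'
from h import *
st();cap('side','s15.png');cap('top','t15.png');cap('wrist','w15.png');st()
im=cv2.imread('pics/s15.png');cv2.imwrite('pics/s15c.png',cv2.resize(im[90:260,230:380],None,fx=3.5,fy=3.5,interpolation=2))
E
```

```text
24.07 [516.4 209.4 265. ] [-3.139  1.268 -2.721] F [ 0.7 -0.2 -3.1] op 12.1 q [ 0.28  0.49  1.53 -0.04  1.43 -0.12]
24.23 [516.4 209.4 265.1] [-3.139  1.268 -2.721] F [ 0.7 -0.7 -3.1] op 12.0 q [ 0.28  0.49  1.53 -0.04  1.43 -0.12]
```

View pics/s15c.png

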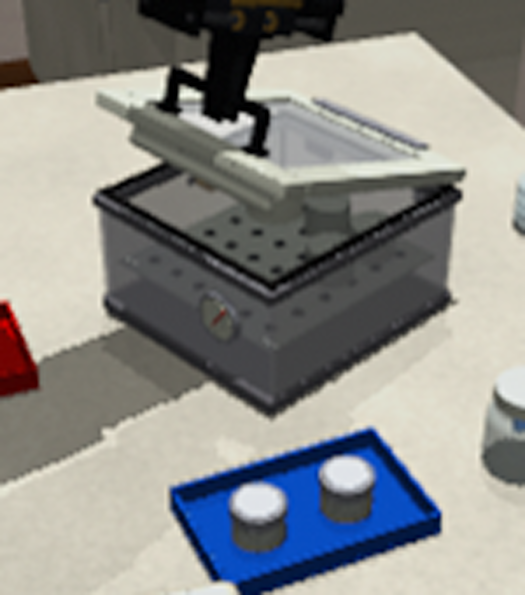

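View pics/t15.png

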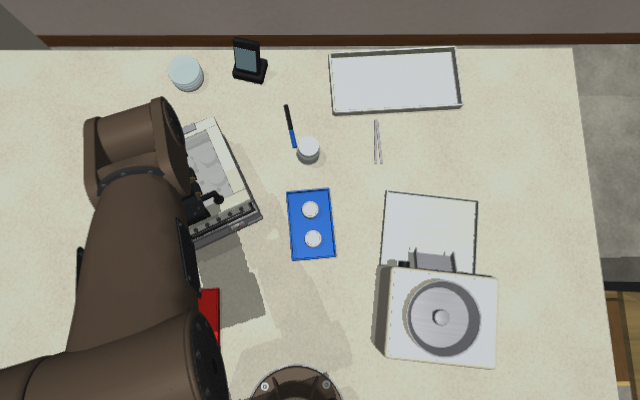

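View pics/w15.png

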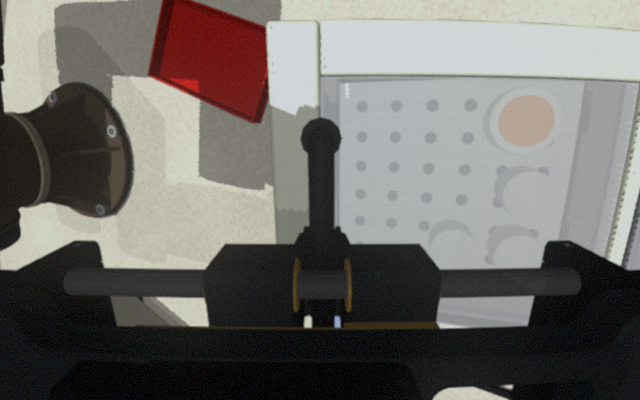

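The side view shows the lid open at the front and held by its handle. The handle rise (69 mm) and tool tilt (0.303 rad) both give about 80 mm at the front edge. The jar, pen, forceps and carrier are where they were, so I hand in.

```bash
python3 - <<'E'
from h import *
im=cv2.imread('pics/t15.png');hsv=cv2.cvtColor(im,cv2.COLOR_BGR2HSV);m=cv2.inRange(hsv,(105,120,60),(125,255,255))
r=cv2.minAreaRect(max(cv2.findContours(m,0,1)[0],key=cv2.contourArea));p=ray('top',cv2.boxPoints(r),24);print(p.mean(0))
print('tins',ray('top',[(310,210),(313,239)],40))
st();print(env.job_done());st()
E
```

```text
[493.25551902 -48.80972797  24.        ]
tins [[527.9045198  -47.6152051   40.        ]
 [449.79767035 -54.1118557   40.        ]]
24.23 [516.4 209.4 265.1] [-3.139  1.268 -2.721] F [ 0.7 -0.7 -3.1] op 12.0 q [ 0.28  0.49  1.53 -0.04  1.43 -0.12]
the job is handed in; nothing more can be done
None
the job is handed in; nothing more can be done
```

Both seed tins are standing upright in the blue carrier, and the arm is holding the desiccator lid about 80 mm open by its black handle. I moved the tins one at a time while the lid was still shut. I then gripped the handle, broke the gasket in small steps and opened the lid along its hinge arc. I handed the job in at 24.2 s with the lid still held; it gave no verdict.

Last checks:
- **Lid:** a 69 mm rise at the handle and a tool tilt of 0.303 rad both put it at about 0.30 rad. The force was steady at about 3 N, close to the lid's weight, and the jaws were closed on the 13 mm bar at 12 mm. The lid's angle comes from the hand's position, not from a separate camera measurement.
- **Carrier:** within 1 mm of where it started.
- **Tins:** 34 mm and 44 mm either side of the carrier's centre along its length, and within about 3 mm of its centreline. In the pictures both look upright on the floor of the carrier.
- **Jar, pen and forceps:** they look unmoved in the top picture; I did not measure them.

No check failed. The calculated tin positions differed by a few mm between cameras, and by up to 7 mm in the side view. I also had to re-centre the arm by about 8 mm three times, once before a grasp and twice before a release.

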